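Load the counter display rack in series order

ROBOT

A 6-joint arm with a two-finger parallel gripper is mounted at the origin on the work surface. World frame = base frame: x ahead of the robot, y to its left, z up, the work surface at z = 0. Lengths are in m, angles in rad, forces in N, time in s.
With the tool pointing down it reaches from about 0.375 to 0.9 m from the base axis. Payload 3.1 kg.
Tool frame: the origin (TCP) lies at the very end of the fingers, on their centre line; the grasp point (between the pads) lies 19 mm behind it; z points along the fingers, y is the line along which they close (so a half turn about z gives the same grasp; the last joint's range is limited). The gripper opens to 87 mm and grips with 3 to 60 N. Pads are 19 mm wide; open, the fingers measure 117 mm over their backs; the gripper's body (75 mm by 190 mm) begins 51 mm behind the grasp point.
Start: joints at [-1.369, 0.527, 1.433, -0, 1.181, -0.178], TCP at [0.232, -0.58, 0.223] pointing down, gripper open.
Joint ranges: [-3.08, 3.08], [-0.75, 2.2], [0.22, 2.44], [-1.43, 4.57], [0, 2.65], [-2.85, 2.85]. Speed limits (rad/s): [2.79, 2.79, 3.14, 3.14, 3.14, 3.14].

INTERFACE

Orientations are given as a unit quaternion [x, y, z, w].
In Python, from bench import ctrl, get_image gives the robot as it stands.
- The arm moves only by the tool play_rows, never from a script. Its arguments are lists of equal length, an entry for each row: "turn": the turn, a rotation vector about the tool's x, y, z in rad, a list of three; "travel": the shift along the tool's x, y, z in cm, a list of three; "fingers": the closure, from 0 (fully open) to 1 (shut). In form: {"turn": [[ax, ay, az], ...], "travel": [[dx, dy, dz], ...], "fingers": [fingers, ...]}. A call has 1 to 20 rows; each row shifts and turns the commanded pose from where the row before left it, along the tool's axes as they then stand; what a row does not reach is not made up. A row lasts 1/8 s, in which the tool goes at most 62.5 mm and 10.7 degrees, less where a joint would pass 70% of its speed; a pose out of reach is approached as far as the arm can. A call is refused whole if a number of a shift passes 6.25 or a number of a turn 0.188, either way. A call with a gripper value outside its range is refused whole. The fingers move at their own pace and stop on an object; "squeeze" is the grip in N (left out, the last holds). Time passes only in rows, so rows that do not move let the fingers close. It gives the time, the measured TCP pose, the force, the opening and the grip force at its end, in the units of the state.
- ctrl.state(): the state, without advancing time (a new reading comes with each control period).
- get_image(name): name is "side" or "top"; returns a dict with "color" (480x640x3 uint8, blue, green, red), "z_map" (480x640 float32, m along the optical axis (not along the pixel's ray), 0 where there is no reading), "fov_y" (degrees; the focal length in pixels is half the picture's height over the tangent of half this angle, whatever the lens; pixels are square), "cx", "cy" (the principal point, pixels), "k1" (the pictures are not rectified: a ray, as slopes to the right and down, at radius r is drawn at 1 + k1 r^2 times it, then the intrinsics apply), "eye" and "orientation" of the camera in the world. Camera axes: x right, y down, z forward; pixel columns grow to the right and rows downward; lengths in m; the calibration is good to about 2 mm. A picture is of the moment at which its call begins.
- ctrl.close_job(): hands the job in; it is judged then, once.
The state is a dict: "clock": time; "q": joint angles; "qvel": joint speeds; "tau": joint torques, N m; "ee_pos": TCP position; "tool_rot": TCP orientation; "wrist_force": force on the tool from outside, world axes, zero at the start; "ft_torque": the same for the moment, N m; "finger_gap": finger opening in m; "gripper_force": force on a finger pad.
Only numpy, scipy, OpenCV 4.12 (cv2) and the standard library are available. Lean on these libraries where they do the work, as an engineer would, in place of code of your own. Each camera call takes 0.05 s, during which the arm holds its last target. There are 200 camera calls.

TASK

Move the four paint containers, one at a time, from the row of grey stock trays into the four pockets of the wooden display rack, keeping their row order and starting at the rack's miniature-easel end: the container from the leftmost tray (seen from the robot) goes in the pocket at the easel's end, the next one beside it, and so on. Keep them upright, and leave each one standing on its pocket's floor.

Things in the scene. Friction and masses are not known exactly. Their poses are not given: they have to be found in the camera images.
- tall: tall slim white plastic bottle with paper label and narrow black cap: round body 40 mm in diameter and 85 mm high, sloping shoulder to 95 mm, cap 26 mm in diameter up to 115 mm; about 140 g. Origin at the centre of its underside, z up along its axis.
- squat: squat white plastic paint jar, 54 mm in diameter and 60 mm high, the top 14 mm being its equally wide black lid; about 160 g. Origin at the centre of its underside, z up along its axis.
- square: square white plastic bottle, 44 x 44 mm and 80 mm high (flat sides facing its x and y axes), with a round black cap 28 mm in diameter up to 98 mm; about 150 g. Origin at the centre of its underside, z up along its axis.
- cone: cone-shaped white ink bottle: foot 56 mm in diameter and 16 mm high, narrowing to 28 mm at 46 mm, with a round black cap 36 mm in diameter from 46 to 74 mm high, where it can be gripped; about 120 g. Origin at the centre of its underside, z up along its axis.
- tray_tall: grey open square stock tray, fixed, 70 x 70 x 20 mm outside, walls and floor 3 mm, on a 10 mm board; the tall slim bottle starts in it, so it marks that container's place in the starting row. Four trays in a straight row, 74 mm apart, in any order. Origin: centre of its underside
- tray_squat: grey open square stock tray, fixed, 70 x 70 x 20 mm outside, walls and floor 3 mm, on a 10 mm board; the squat jar starts in it, so it marks that container's place in the starting row. Four trays in a straight row, 74 mm apart, in any order. Origin: centre of its underside
- tray_square: grey open square stock tray, fixed, 70 x 70 x 20 mm outside, walls and floor 3 mm, on a 10 mm board; the square bottle starts in it, so it marks that container's place in the starting row. Four trays in a straight row, 74 mm apart, in any order. Origin: centre of its underside
- tray_cone: grey open square stock tray, fixed, 70 x 70 x 20 mm outside, walls and floor 3 mm, on a 10 mm board; the cone-shaped bottle starts in it, so it marks that container's place in the starting row. Four trays in a straight row, 74 mm apart, in any order. Origin: centre of its underside
- rack: brown wooden rack, fixed, 302 mm long (its y) by 82 mm deep (its x), beside the tray row, left or right of it. Four open-topped pockets, 68 mm (y) by 70 mm (x) inside, centres at x = 0, y = -111, -37, 37, 111 mm; pocket floor 12 mm, wall tops 28 mm above the origin; walls 6 mm thick. Origin: centre of its underside, on the counter. y is roughly world y
- easel: miniature wooden easel with a blank white canvas, fixed, 80 mm wide, 155 mm high, behind one end pocket of the rack (115 mm from its centre line, away from the robot); a fixed white pot of brushes, 155 mm high, stands likewise behind the other end. Which end is which varies. Origin: centre of its foot, on the counter

How it is judged:
At the end, for the whole second after the job is handed in: Each container stands in its own rack pocket, upright (0.12 rad), within 20 mm of the rack's centre line, its underside within 5 mm of the pocket floor, at rest. Counted from the easel's end, their order is that of their trays from the robot's left (x of tall in the frame of rack between -0.02 and 0.02 m and y of tall in the frame of rack between -0.145 and 0.145 m and z of tall in the frame of rack between 0.008 and 0.017 m and angle between each of tall, squat, square, cone's own z axis and vertical below 0.12 rad and linear speed of each of tall, squat, square, cone below 0.02 m/s and angular speed of each of tall, squat, square, cone below 0.3 rad/s and x of squat in the frame of rack between -0.02 and 0.02 m and y of squat in the frame of rack between -0.145 and 0.145 m and z of squat in the frame of rack between 0.008 and 0.017 m and x of square in the frame of rack between -0.02 and 0.02 m and y of square in the frame of rack between -0.145 and 0.145 m and z of square in the frame of rack between 0.008 and 0.017 m and x of cone in the frame of rack between -0.02 and 0.02 m and y of cone in the frame of rack between -0.145 and 0.145 m and z of cone in the frame of rack between 0.008 and 0.017 m and ((y of tray_tall in the frame of tray_squat above 0 m and y of easel in the frame of rack above 0 m and ((y of tall in the frame of rack above -0.074 m and y of squat in the frame of rack below -0.074 m) or (y of tall in the frame of rack above 0 m and y of squat in the frame of rack below 0 m) or (y of tall in the frame of rack above 0.074 m and y of squat in the frame of rack below 0.074 m))) or (y of tray_tall in the frame of tray_squat above 0 m and y of easel in the frame of rack below 0 m and ((y of squat in the frame of rack above -0.074 m and y of tall in the frame of rack below -0.074 m) or (y of squat in the frame of rack above 0 m and y of tall in the frame of rack below 0 m) or (y of squat in the frame of rack above 0.074 m and y of tall in the frame of rack below 0.074 m))) or (y of tray_tall in the frame of tray_squat below 0 m and y of easel in the frame of rack above 0 m and ((y of squat in the frame of rack above -0.074 m and y of tall in the frame of rack below -0.074 m) or (y of squat in the frame of rack above 0 m and y of tall in the frame of rack below 0 m) or (y of squat in the frame of rack above 0.074 m and y of tall in the frame of rack below 0.074 m))) or (y of tray_tall in the frame of tray_squat below 0 m and y of easel in the frame of rack below 0 m and ((y of tall in the frame of rack above -0.074 m and y of squat in the frame of rack below -0.074 m) or (y of tall in the frame of rack above 0 m and y of squat in the frame of rack below 0 m) or (y of tall in the frame of rack above 0.074 m and y of squat in the frame of rack below 0.074 m)))) and ((y of tray_tall in the frame of tray_square above 0 m and y of easel in the frame of rack above 0 m and ((y of tall in the frame of rack above -0.074 m and y of square in the frame of rack below -0.074 m) or (y of tall in the frame of rack above 0 m and y of square in the frame of rack below 0 m) or (y of tall in the frame of rack above 0.074 m and y of square in the frame of rack below 0.074 m))) or (y of tray_tall in the frame of tray_square above 0 m and y of easel in the frame of rack below 0 m and ((y of square in the frame of rack above -0.074 m and y of tall in the frame of rack below -0.074 m) or (y of square in the frame of rack above 0 m and y of tall in the frame of rack below 0 m) or (y of square in the frame of rack above 0.074 m and y of tall in the frame of rack below 0.074 m))) or (y of tray_tall in the frame of tray_square below 0 m and y of easel in the frame of rack above 0 m and ((y of square in the frame of rack above -0.074 m and y of tall in the frame of rack below -0.074 m) or (y of square in the frame of rack above 0 m and y of tall in the frame of rack below 0 m) or (y of square in the frame of rack above 0.074 m and y of tall in the frame of rack below 0.074 m))) or (y of tray_tall in the frame of tray_square below 0 m and y of easel in the frame of rack below 0 m and ((y of tall in the frame of rack above -0.074 m and y of square in the frame of rack below -0.074 m) or (y of tall in the frame of rack above 0 m and y of square in the frame of rack below 0 m) or (y of tall in the frame of rack above 0.074 m and y of square in the frame of rack below 0.074 m)))) and ((y of tray_tall in the frame of tray_cone above 0 m and y of easel in the frame of rack above 0 m and ((y of tall in the frame of rack above -0.074 m and y of cone in the frame of rack below -0.074 m) or (y of tall in the frame of rack above 0 m and y of cone in the frame of rack below 0 m) or (y of tall in the frame of rack above 0.074 m and y of cone in the frame of rack below 0.074 m))) or (y of tray_tall in the frame of tray_cone above 0 m and y of easel in the frame of rack below 0 m and ((y of cone in the frame of rack above -0.074 m and y of tall in the frame of rack below -0.074 m) or (y of cone in the frame of rack above 0 m and y of tall in the frame of rack below 0 m) or (y of cone in the frame of rack above 0.074 m and y of tall in the frame of rack below 0.074 m))) or (y of tray_tall in the frame of tray_cone below 0 m and y of easel in the frame of rack above 0 m and ((y of cone in the frame of rack above -0.074 m and y of tall in the frame of rack below -0.074 m) or (y of cone in the frame of rack above 0 m and y of tall in the frame of rack below 0 m) or (y of cone in the frame of rack above 0.074 m and y of tall in the frame of rack below 0.074 m))) or (y of tray_tall in the frame of tray_cone below 0 m and y of easel in the frame of rack below 0 m and ((y of tall in the frame of rack above -0.074 m and y of cone in the frame of rack below -0.074 m) or (y of tall in the frame of rack above 0 m and y of cone in the frame of rack below 0 m) or (y of tall in the frame of rack above 0.074 m and y of cone in the frame of rack below 0.074 m)))) and ((y of tray_squat in the frame of tray_square above 0 m and y of easel in the frame of rack above 0 m and ((y of squat in the frame of rack above -0.074 m and y of square in the frame of rack below -0.074 m) or (y of squat in the frame of rack above 0 m and y of square in the frame of rack below 0 m) or (y of squat in the frame of rack above 0.074 m and y of square in the frame of rack below 0.074 m))) or (y of tray_squat in the frame of tray_square above 0 m and y of easel in the frame of rack below 0 m and ((y of square in the frame of rack above -0.074 m and y of squat in the frame of rack below -0.074 m) or (y of square in the frame of rack above 0 m and y of squat in the frame of rack below 0 m) or (y of square in the frame of rack above 0.074 m and y of squat in the frame of rack below 0.074 m))) or (y of tray_squat in the frame of tray_square below 0 m and y of easel in the frame of rack above 0 m and ((y of square in the frame of rack above -0.074 m and y of squat in the frame of rack below -0.074 m) or (y of square in the frame of rack above 0 m and y of squat in the frame of rack below 0 m) or (y of square in the frame of rack above 0.074 m and y of squat in the frame of rack below 0.074 m))) or (y of tray_squat in the frame of tray_square below 0 m and y of easel in the frame of rack below 0 m and ((y of squat in the frame of rack above -0.074 m and y of square in the frame of rack below -0.074 m) or (y of squat in the frame of rack above 0 m and y of square in the frame of rack below 0 m) or (y of squat in the frame of rack above 0.074 m and y of square in the frame of rack below 0.074 m)))) and ((y of tray_squat in the frame of tray_cone above 0 m and y of easel in the frame of rack above 0 m and ((y of squat in the frame of rack above -0.074 m and y of cone in the frame of rack below -0.074 m) or (y of squat in the frame of rack above 0 m and y of cone in the frame of rack below 0 m) or (y of squat in the frame of rack above 0.074 m and y of cone in the frame of rack below 0.074 m))) or (y of tray_squat in the frame of tray_cone above 0 m and y of easel in the frame of rack below 0 m and ((y of cone in the frame of rack above -0.074 m and y of squat in the frame of rack below -0.074 m) or (y of cone in the frame of rack above 0 m and y of squat in the frame of rack below 0 m) or (y of cone in the frame of rack above 0.074 m and y of squat in the frame of rack below 0.074 m))) or (y of tray_squat in the frame of tray_cone below 0 m and y of easel in the frame of rack above 0 m and ((y of cone in the frame of rack above -0.074 m and y of squat in the frame of rack below -0.074 m) or (y of cone in the frame of rack above 0 m and y of squat in the frame of rack below 0 m) or (y of cone in the frame of rack above 0.074 m and y of squat in the frame of rack below 0.074 m))) or (y of tray_squat in the frame of tray_cone below 0 m and y of easel in the frame of rack below 0 m and ((y of squat in the frame of rack above -0.074 m and y of cone in the frame of rack below -0.074 m) or (y of squat in the frame of rack above 0 m and y of cone in the frame of rack below 0 m) or (y of squat in the frame of rack above 0.074 m and y of cone in the frame of rack below 0.074 m)))) and ((y of tray_square in the frame of tray_cone above 0 m and y of easel in the frame of rack above 0 m and ((y of square in the frame of rack above -0.074 m and y of cone in the frame of rack below -0.074 m) or (y of square in the frame of rack above 0 m and y of cone in the frame of rack below 0 m) or (y of square in the frame of rack above 0.074 m and y of cone in the frame of rack below 0.074 m))) or (y of tray_square in the frame of tray_cone above 0 m and y of easel in the frame of rack below 0 m and ((y of cone in the frame of rack above -0.074 m and y of square in the frame of rack below -0.074 m) or (y of cone in the frame of rack above 0 m and y of square in the frame of rack below 0 m) or (y of cone in the frame of rack above 0.074 m and y of square in the frame of rack below 0.074 m))) or (y of tray_square in the frame of tray_cone below 0 m and y of easel in the frame of rack above 0 m and ((y of cone in the frame of rack above -0.074 m and y of square in the frame of rack below -0.074 m) or (y of cone in the frame of rack above 0 m and y of square in the frame of rack below 0 m) or (y of cone in the frame of rack above 0.074 m and y of square in the frame of rack below 0.074 m))) or (y of tray_square in the frame of tray_cone below 0 m and y of easel in the frame of rack below 0 m and ((y of square in the frame of rack above -0.074 m and y of cone in the frame of rack below -0.074 m) or (y of square in the frame of rack above 0 m and y of cone in the frame of rack below 0 m) or (y of square in the frame of rack above 0.074 m and y of cone in the frame of rack below 0.074 m))))); the robot touches nothing.
It fails at once if a container is tipped more than 0.6 rad from upright (angle between any of tall, squat, square, cone's own z axis and vertical above 0.6 rad).
It also fails if it takes over 120 s, if anything falls off the work surface, if the arm or the gripper's body presses on something with over 40 N, if the wrist force passes 120 N, or if a joint passes its speed limit or range.

## Working session

There is one attempt and no reset: what is moved stays moved. The work goes in short steps, Python scripts to look and compute and a tool call to move; the robot and the scene stay as the last step left them, time stands still between calls to the robot, and variables do not carry over. Pictures are saved under pics/ and viewed, at most 14 in all, crops included, and the job is handed in when it is done.

Besides the shell and the picture viewer there is one more tool, called as name(argument=value, ...) on one line, values as JSON. play_rows: Moves the arm, as the interface text tells. Its arguments: {"type":"object","properties":{"turn":{"type":"array"},"travel":{"type":"array"},"fingers":{"type":"array"},"squeeze":{"type":"number"}},"required":["turn","travel","fingers"]}

```bash
mkdir -p pics && ls
cat > h.py <<'E'
import numpy as np, cv2
from scipy.spatial.transform import Rotation as R
def cam(im):
    f=240/np.tan(np.radians(im["fov_y"])/2)
    return f,R.from_quat(im["orientation"]).as_matrix(),np.array(im["eye"])
def rays(im,uv):
    f,M,e=cam(im); uv=np.atleast_2d(uv).astype(float)
    K=np.array([[f,0,im["cx"]],[0,f,im["cy"]],[0,0,1]])
    s=cv2.undistortPoints(uv[:,None],K,np.array([im["k1"],0,0,0.]))[:,0]
    return np.c_[s,np.ones(len(s))]@M.T,e
def onplane(im,uv,z):
    d,e=rays(im,uv); return e+d*((z-e[2])/d[:,2])[:,None]
def bydepth(im,uv):
    d,e=rays(im,uv); uv=np.atleast_2d(uv).astype(int)
    return e+d*im["z_map"][uv[:,1],uv[:,0]][:,None]
def cloud(im):
    u,v=np.meshgrid(np.arange(640),np.arange(480))
    p=bydepth(im,np.c_[u.ravel(),v.ravel()]).reshape(480,640,3)
    p[im["z_map"]<=0]=np.nan
    return p
E
python3 - <<'E'
from bench import ctrl,get_image
from h import *
print(ctrl.state())
for n in ("top","side"):
    im=get_image(n); cv2.imwrite(f"pics/{n}0.png",im["color"]); np.save(f"{n}0.npy",im,allow_pickle=True)
    print({k:v for k,v in im.items() if k not in("color","z_map")}, (im["z_map"]>0).mean())
E
```

```text
pics
{'clock': 0.0, 'q': array([-1.36949725e+00,  5.28452465e-01,  1.43391640e+00, -3.28874742e-05,
        1.18140595e+00, -1.78503712e-01]), 'qvel': array([-7.04746211e-04, -9.46700832e-05,  1.06439097e-03, -1.27212490e-04,
       -6.88772485e-04,  7.57316980e-04]), 'tau': array([-6.71877478e-04, -4.40047967e+01, -1.76591527e+01,  6.34224457e-02,
        5.82743576e-02, -1.53711771e-04]), 'ee_pos': array([ 0.23157581, -0.57971236,  0.22157558]), 'tool_rot': array([ 9.82021087e-01,  1.88768096e-01, -2.76404702e-05, -1.09083540e-03]), 'wrist_force': array([-0.91190592,  0.08607818,  0.18951664]), 'ft_torque': array([-0.04331942,  0.01388561,  0.01510382]), 'gripper_force': 0.0, 'finger_gap': 0.08695526022295616}
{'fov_y': 49.323630268335464, 'cx': 313.6918520855407, 'cy': 242.27402040526903, 'k1': -0.014699400403661314, 'eye': array([ 0.43147097, -0.01032889,  0.98863807]), 'orientation': array([-0.6994689 ,  0.71042857, -0.04866955,  0.06054569])} 0.9960611979166667
{'fov_y': 56.29309716455629, 'cx': 325.27557678019497, 'cy': 236.61321069572912, 'k1': 0.023047051196517863, 'eye': array([ 0.31239276, -0.46986378,  0.60269629]), 'orientation': array([ 0.8926631 , -0.23286979,  0.10643895, -0.37093801])} 0.99587890625
```

View pics/top0.png

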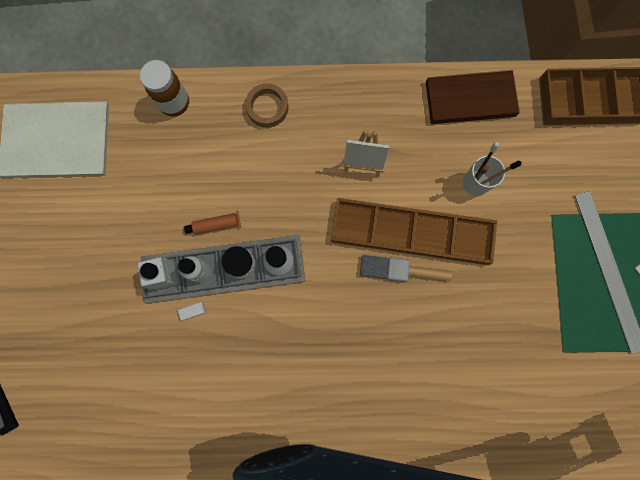

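View pics/side0.png

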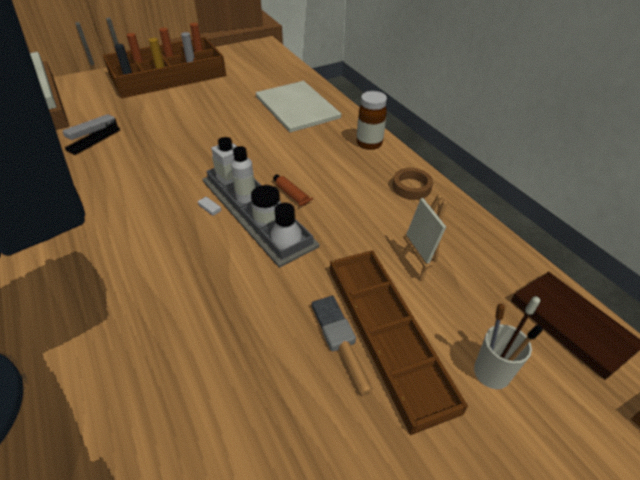

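The top view gives the row left to right as square (152,270), tall (187,267), squat (237,262), cone (278,258). The rack has corners near (338,199), (497,222), (493,263) and (331,243), and the easel is at its left (+y) end (365,155). So the order in the rack from +y to −y is square, tall, squat, cone.

```bash
cat > meas.py <<'E'
from h import *
np.set_printoptions(precision=4,suppress=True)
def tops(im,cents,r=0.035):
    """dark cap tops: depth points near the top level within r of the rough place"""
    P=cloud(im); dark=im["color"].max(2)<75
    out={}
    for n,(c,h) in cents.items():
        near=np.hypot(P[...,0]-c[0],P[...,1]-c[1])<r
        s=dark&near&(P[...,2]>h-.03)
        if s.sum()<20: out[n]=None; continue
        top=np.percentile(P[s][:,2],80)
        q=P[s&(abs(P[...,2]-top)<.004)]
        (x,y),rad=cv2.minEnclosingCircle(q[:,:2].astype(np.float32)*1000)
        out[n]=np.array([x/1000,y/1000,np.median(q[:,2]),rad/1000])
    return out
E
python3 - <<'E'
from meas import *
T=np.load("top0.npy",allow_pickle=True).item(); S=np.load("side0.npy",allow_pickle=True).item()
px={"square":(152,270),"tall":(187,267),"squat":(237,262),"cone":(278,258)}
c={n:bydepth(T,p)[0] for n,p in px.items()}
print(c)
h={n:(v[:2],v[2]) for n,v in c.items()}
for im in(T,S):
    for n,v in tops(im,h).items(): print(n,v)
# rack & easel: wall tops
rc=[(338,199),(497,222),(493,263),(331,243)]
print("rack corners",onplane(T,rc,.028))
for im in (T,S):
    P=cloud(im); 
    rackm=(abs(P[...,2]-.028)<.004)&(P[...,0]>.42)&(P[...,0]<.62)&(P[...,1]<.0)&(P[...,1]>-.37)
    q=P[rackm]; print(len(q),np.median(q[:,2]),cv2.minAreaRect((q[:,:2]*1000).astype(np.float32)))
    m=(P[...,2]>.04)&(P[...,0]>.5)&(P[...,0]<.75)&(P[...,1]<.05)&(P[...,1]>-.12); q=P[m]; print("easel",q.min(0),q.max(0))
    m=(P[...,2]>.04)&(P[...,0]>.5)&(P[...,0]<.75)&(P[...,1]<-.16)&(P[...,1]>-.35); q=P[m]; print("pot",q.min(0),q.max(0))
    m=(abs(P[...,2]-.03)<.004)&(P[...,0]>.3)&(P[...,0]<.6)&(P[...,1]<.4)&(P[...,1]>.03); q=P[m]; print("trays",np.median(q[:,2]),cv2.minAreaRect((q[:,:2]*1000).astype(np.float32)))
E
```

```text
{'square': array([0.5256, 0.2792, 0.1092]), 'tall': array([0.5276, 0.2144, 0.1284]), 'squat': array([0.5416, 0.1406, 0.0707]), 'cone': array([0.5451, 0.0661, 0.0899])}
square [0.525  0.2874 0.1101 0.0138]
tall [0.5309 0.219  0.1273 0.0131]
squat [0.5434 0.1424 0.0723 0.0269]
cone [0.5499 0.0723 0.0864 0.0176]
square [0.5264 0.2871 0.1125 0.0152]
tall [0.5302 0.2197 0.1294 0.013 ]
squat [0.544  0.1434 0.0747 0.0282]
cone [0.5489 0.0734 0.0888 0.0184]
rack corners [[ 0.663  -0.0422  0.028 ]
 [ 0.6138 -0.3373  0.028 ]
 [ 0.5371 -0.3247  0.028 ]
 [ 0.5794 -0.0274  0.028 ]]
1092 0.02742242153957042 ((568.1348266601562, -181.83151245117188), (103.55900573730469, 308.57281494140625), 0.1760716736316681)
easel [ 0.5488 -0.12    0.0404] [0.7497 0.05   0.1551]
pot [ 0.6668 -0.3405  0.04  ] [ 0.727  -0.2798  0.1604]
trays 0.029237400095950883 ((536.6412963867188, 180.5397186279297), (70.48176574707031, 292.8043518066406), 6.928568363189697)
2009 0.029295978381303045 ((566.6441040039062, -180.2177276611328), (106.16272735595703, 311.4676208496094), 0.15440571308135986)
easel [ 0.5492 -0.12    0.0408] [0.7493 0.0498 0.1574]
pot [ 0.6662 -0.3394  0.04  ] [ 0.726  -0.278   0.1603]
trays 0.0306860301565558 ((537.2410888671875, 181.50601196289062), (71.83963775634766, 295.80615234375), 6.894370079040527)
```

Run:
```python
from meas import *
T=np.load("top0.npy",allow_pickle=True).item(); S=np.load("side0.npy",allow_pickle=True).item()
for im in (T,S):
    P=cloud(im); x,y,z=P[...,0],P[...,1],P[...,2]
    C=im["color"].astype(int)
    m=(abs(z-.028)<.005)&(x>.52)&(x<.68)&(y<-.02)&(y>-.36)
    n,l,st,_=cv2.connectedComponentsWithStats(cv2.morphologyEx(m.astype(np.uint8),cv2.MORPH_CLOSE,np.ones((5,5)))); k=1+np.argmax(st[1:,4]); q=P[m&(l==k)]
    print("rack",len(q),np.median(q[:,2]),cv2.minAreaRect((q[:,:2]*1000).astype(np.float32)))
    m=(abs(z-.093)<.004)&(np.hypot(x-.5257,y-.2873)<.04); q=P[m]
    print("square",len(q),cv2.minAreaRect((q[:,:2]*1000).astype(np.float32)))
    m=(z>.06)&(x>.66)&(x<.78)&(y<.0)&(y>-.15); q=P[m]; print("easel",q.min(0),q.max(0))
    u=cv2.boundingRect(m.astype(np.uint8)); print(u)
```

```text
rack 1792 0.027359312704526073 ((601.2962646484375, -182.58876037597656), (303.6689758300781, 83.11123657226562), 80.60709381103516)
square 373 ((525.014404296875, 287.4966735839844), (44.01869201660156, 44.967281341552734), 12.138992309570312)
easel [ 0.714  -0.1277  0.06  ] [ 0.7535 -0.0533  0.1551]
(344, 130, 45, 38)
rack 3103 0.02922686379074446 ((600.9826049804688, -179.86578369140625), (303.5268249511719, 84.11089324951172), 80.6979751586914)
square 160 ((525.1829223632812, 287.8644714355469), (44.252540588378906, 44.851837158203125), 11.619121551513672)
easel [ 0.7152 -0.1276  0.06  ] [ 0.751  -0.0514  0.1574]
(408, 194, 39, 66)
```

play_rows(turn=[[0,0,-0.175],[0,0,-0.175],[0,0,-0.175],[0,0,-0.175],[0,0,-0.175],[0,0,-0.175],[0,0,-0.175],[0,0,-0.175],[0,0,0]], travel=[[0,0,-1],[0,0,-1],[0,0,-1],[0,0,-1],[0,0,-1],[0,0,-1],[0,0,-1],[0,0,-1],[0,0,0]], fingers=[0,0,0,0,0,0,0,0,0], squeeze=20)

```text
clock: 1.23
ee_pos: [0.2318, -0.5806, 0.3029]
tool_rot: [0.63, 0.776, -0.0, 0.0]
wrist_force: [-0.1, 0.2, -0.1]
finger_gap: 0.0868
gripper_force: 0.0
```

```bash
cat > go.py <<'E'
import sys
from bench import ctrl
from h import *
np.set_printoptions(precision=3,suppress=True)
c,u=np.array([.601,-.181]),np.array([.1625,.9867])
PL={"square":(.5254,.2876,102),"tall":(.5306,.2193,97),"squat":(.5437,.1429,97),"cone":(.5494,.0729,97)}
for k,y in enumerate((.111,.037,-.037,-.111)): PL[f"P{k+1}"]=(*(c+u*y),170.65)
def to(name,z):
    x,y,yaw=PL[name]; s=ctrl.state(); M=R.from_quat(s["tool_rot"])
    G=R.from_euler("z",yaw,degrees=True)*R.from_euler("x",180,degrees=True)
    d=np.array([x,y,z])-s["ee_pos"]
    print("t",round(s["clock"],2),"pos",s["ee_pos"],"gap",round(s["finger_gap"],4),"F",s["wrist_force"])
    print("turn",(M.inv()*G).as_rotvec(),"travel now",M.inv().apply(d)*100,"travel after turn",G.inv().apply(d)*100)
if __name__=="__main__": to(sys.argv[1],float(sys.argv[2]))
E
python3 go.py square .30
```

```text
t 1.23 pos [ 0.232 -0.581  0.303] gap 0.0868 F [-0.077  0.245 -0.08 ]
turn [ 0.     0.001 -0.002] travel now [78.939 46.574  0.215] travel after turn [78.822 46.771  0.291]
```

play_rows(turn=[[0,0,0],[0,0,0],[0,0,0],[0,0,0],[0,0,0],[0,0,0],[0,0,0],[0,0,0],[0,0,0],[0,0,0],[0,0,0],[0,0,0],[0,0,0],[0,0,0],[0,0,0],[0,0,0],[0,0,0],[0,0,0],[0,0,0],[0,0,0]], travel=[[4.38,2.59,0],[4.38,2.59,0],[4.38,2.59,0],[4.38,2.59,0],[4.38,2.59,0],[4.38,2.59,0],[4.38,2.59,0],[4.38,2.59,0],[4.38,2.59,0],[4.38,2.59,0],[4.38,2.59,0],[4.38,2.59,0],[4.38,2.59,0],[4.38,2.59,0],[4.38,2.59,0],[4.38,2.59,0],[4.38,2.59,0],[4.38,2.59,0],[0,0,0],[0,0,0]], fingers=[0,0,0,0,0,0,0,0,0,0,0,0,0,0,0,0,0,0,0,0])

```text
clock: 3.72
ee_pos: [0.5233, 0.287, 0.3015]
tool_rot: [0.63, 0.777, -0.001, -0.0]
wrist_force: [0.0, 0.3, -0.0]
finger_gap: 0.0867
gripper_force: 0.0
```

```bash
python3 go.py square .052
```

```text
t 3.73 pos [0.523 0.287 0.302] gap 0.0867 F [ 0.033  0.256 -0.026]
turn [-0.003  0.001 -0.002] travel now [ 0.034  0.277 24.951] travel after turn [ 0.012  0.214 24.952]
```

play_rows(turn=[[0,0,0],[0,0,0],[0,0,0],[0,0,0],[0,0,0],[0,0,0],[0,0,0],[0,0,0],[0,0,0],[0,0,0],[0,0,0],[0,0,0],[0,0,0],[0,0,0],[0,0,0]], travel=[[0,0.25,4],[0,0,4],[0,0,4],[0,0,4],[0,0,3],[0,0,2],[0,0,2],[0,0,1],[0,0,0],[0,0,0],[0,0,0],[0,0,0],[0,0,0],[0,0,0],[0,0,0]], fingers=[0,0,0,0,0,0,0,0,0,1,1,1,1,1,1])

```text
clock: 5.6
ee_pos: [0.5262, 0.288, 0.0625]
tool_rot: [0.629, 0.777, -0.0, -0.0]
wrist_force: [-1.0, -0.6, 2.6]
finger_gap: 0.0443
gripper_force: 19.7
```

play_rows(turn=[[0,0,0],[0,0,0],[0,0,0],[0,0,0],[0,0,0],[0,0,-0.15],[0,0,-0.15],[0,0,-0.15],[0,0,-0.15],[0,0,-0.15],[0,0,-0.15],[0,0,-0.15],[0,0,-0.15],[0,0,0]], travel=[[0,0,-1],[0,0,-2],[0,0,-3],[0,0,-4],[0,0,-5],[0,0,0],[0,0,0],[0,0,0],[0,0,0],[0,0,0],[0,0,0],[0,0,0],[0,0,0],[0,0,0]], fingers=[1,1,1,1,1,1,1,1,1,1,1,1,1,1])

```text
clock: 7.35
ee_pos: [0.5267, 0.2881, 0.2129]
tool_rot: [0.082, 0.997, 0.0, 0.0]
wrist_force: [-0.4, -0.3, -2.2]
finger_gap: 0.0441
gripper_force: 19.7
```

```bash
python3 go.py P1 .0615
```

```text
t 7.35 pos [0.527 0.288 0.213] gap 0.0441 F [-0.388 -0.289 -2.171]
turn [ 0.  0. -0.] travel now [-14.961 -33.976  15.139] travel after turn [-14.954 -33.978  15.142]
```

play_rows(turn=[[0,0,0],[0,0,0],[0,0,0],[0,0,0],[0,0,0],[0,0,0],[0,0,0],[0,0,0],[0,0,0],[0,0,0],[0,0,0],[0,0,0],[0,0,0],[0,0,0]], travel=[[-0.75,-1.7,0],[-1.5,-3.4,0],[-1.5,-3.4,0],[-1.5,-3.4,0],[-1.5,-3.4,0],[-1.5,-3.4,0],[-1.5,-3.4,0],[-1.5,-3.4,0],[-1.5,-3.4,0],[-1.5,-3.4,0],[-0.75,-1.7,0],[0,0,4],[0,0,4],[0,0,0]], fingers=[1,1,1,1,1,1,1,1,1,1,1,1,1,1])

```text
clock: 9.1
ee_pos: [0.6167, -0.0708, 0.1294]
tool_rot: [0.081, 0.997, 0.001, -0.004]
wrist_force: [-0.1, 0.3, -1.8]
finger_gap: 0.0443
gripper_force: 19.7
```

```bash
python3 go.py P1 .0615
python3 - <<'E'
from bench import get_image
import cv2,numpy as np
a=get_image("top")["color"][100:320,300:540]; b=get_image("side")["color"][130:460,280:560]
cv2.imwrite("pics/p1.png",np.hstack([cv2.resize(a,(480,440)),cv2.resize(b,None,fx=440/330,fy=440/330)[:, :310]]))
E
```

```text
t 9.1 pos [ 0.617 -0.071  0.129] gap 0.0443 F [-0.134  0.317 -1.766]
turn [ 0.001 -0.009  0.001] travel now [-0.298 -0.034  6.792] travel after turn [-0.239 -0.025  6.795]
```

View pics/p1.png

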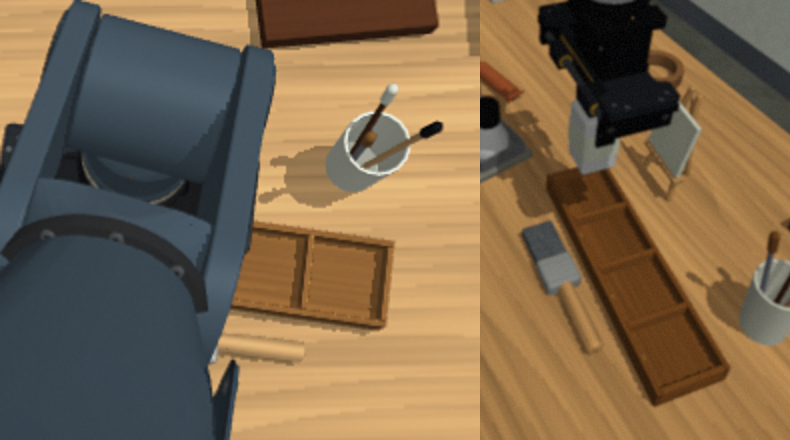

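The side view shows the upright square bottle over the easel-end pocket, aligned with it, and the gripper body clear of the easel.

play_rows(turn=[[0,0,0],[0,0,0],[0,0,0],[0,0,0],[0,0,0],[0,0,0],[0,0,0],[0,0,0],[0,0,0],[0,0,0],[0,0,0],[0,0,0],[0,0,0],[0,0,0],[0,0,0]], travel=[[-0.25,0,2],[0,0,2],[0,0,1],[0,0,1],[0,0,0.5],[0,0,0.2],[0,0,0],[0,0,0],[0,0,0],[0,0,0],[0,0,0],[0,0,-1],[0,0,-3],[0,0,-5],[0,0,-5]], fingers=[1,1,1,1,1,1,1,0.3,0.3,0.3,0.3,0.3,0,0,0])

```text
clock: 11.08
ee_pos: [0.6222, -0.072, 0.2074]
tool_rot: [0.081, 0.997, 0.0, -0.0]
wrist_force: [0.7, 0.4, 0.7]
finger_gap: 0.0821
gripper_force: 0.0
```

```bash
python3 go.py squat .30
```

```text
t 11.07 pos [ 0.622 -0.072  0.207] gap 0.0821 F [0.696 0.358 0.718]
turn [ 0.    -0.     1.287] travel now [11.212 19.944 -9.262] travel after turn [22.287 -5.175 -9.263]
```

play_rows(turn=[[0,0,0.16],[0,0,0.16],[0,0,0.16],[0,0,0.16],[0,0,0.16],[0,0,0.16],[0,0,0.16],[0,0,0.167],[0,0,0],[0,0,0],[0,0,0],[0,0,0],[0,0,0],[0,0,0],[0,0,0],[0,0,0]], travel=[[0,0,0],[0,0,0],[0,0,0],[0,0,0],[0,0,0],[0,0,0],[0,0,0],[0,0,0],[3.7,-0.86,0],[3.7,-0.86,0],[3.7,-0.86,0],[3.7,-0.86,0],[3.7,-0.86,0],[3.8,-0.87,0],[0,0,0],[0,0,0]], fingers=[0,0,0,0,0,0,0,0,0,0,0,0,0,0,0,0])

```text
clock: 13.08
ee_pos: [0.5444, 0.1427, 0.2061]
tool_rot: [0.662, 0.749, 0.0, 0.001]
wrist_force: [0.3, -0.2, -0.1]
finger_gap: 0.0874
gripper_force: 0.0
```

```bash
python3 go.py squat .040
python3 - <<'E'
from bench import get_image
import cv2
cv2.imwrite("pics/s2.png",get_image("side")["color"][80:440,180:560])
E
```

```text
t 13.07 pos [0.544 0.143 0.206] gap 0.0874 F [ 0.306 -0.195 -0.078]
turn [0.001 0.001 0.   ] travel now [ 0.036 -0.089 16.614] travel after turn [ 0.026 -0.068 16.615]
```

View pics/s2.png

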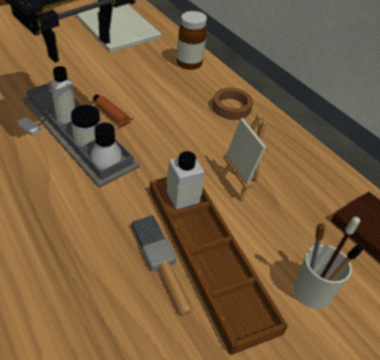

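The square bottle stands upright in the easel-end pocket (crop 186,183), and the open gripper is above the squat jar.

play_rows(turn=[[0,0,0],[0,0,0],[0,0,0],[0,0,0],[0,0,0],[0,0,0],[0,0,0],[0,0,0],[0,0,0],[0,0,0],[0,0,0],[0,0,0],[0,0,0]], travel=[[0,-0.1,4],[0,0,4],[0,0,4],[0,0,2.5],[0,0,1.5],[0,0,0.6],[0,0,0],[0,0,0],[0,0,0],[0,0,0],[0,0,0],[0,0,0],[0,0,0]], fingers=[0,0,0,0,0,0,0,1,1,1,1,1,1])

```text
clock: 14.75
ee_pos: [0.5429, 0.1429, 0.0398]
tool_rot: [0.663, 0.749, -0.0, -0.0]
wrist_force: [-1.5, 1.1, 2.7]
finger_gap: 0.0535
gripper_force: 20.0
```

play_rows(turn=[[0,0,0],[0,0,0],[0,0,0],[0,0,0],[0,0,0],[0,0,-0.16],[0,0,-0.16],[0,0,-0.16],[0,0,-0.16],[0,0,-0.16],[0,0,-0.16],[0,0,-0.16],[0,0,-0.167],[0,0,0]], travel=[[0,0,-1],[0,0,-2],[0,0,-3],[0,0,-4],[0,0,-5],[0,0,0],[0,0,0],[0,0,0],[0,0,0],[0,0,0],[0,0,0],[0,0,0],[0,0,0],[0,0,0]], fingers=[1,1,1,1,1,1,1,1,1,1,1,1,1,1])

```text
clock: 16.5
ee_pos: [0.5426, 0.1428, 0.1896]
tool_rot: [0.082, 0.997, -0.0, -0.0]
wrist_force: [0.0, 0.2, -2.5]
finger_gap: 0.054
gripper_force: 20.0
```

```bash
python3 go.py P3 .039
```

```text
t 16.5 pos [0.543 0.143 0.19 ] gap 0.054 F [ 0.     0.198 -2.543]
turn [-0.    -0.    -0.001] travel now [-11.049 -34.697  15.057] travel after turn [-11.021 -34.704  15.059]
```

play_rows(turn=[[0,0,0],[0,0,0],[0,0,0],[0,0,0],[0,0,0],[0,0,0],[0,0,0],[0,0,0],[0,0,0],[0,0,0],[0,0,0],[0,0,0],[0,0,0],[0,0,0],[0,0,0]], travel=[[-0.55,-1.73,0],[-1.1,-3.47,0],[-1.1,-3.47,0],[-1.1,-3.47,0],[-1.1,-3.47,0],[-1.1,-3.47,0],[-1.1,-3.47,0],[-1.1,-3.47,0],[-1.1,-3.47,0],[-1.1,-3.47,0],[-0.55,-1.73,0],[0,0,4],[0,0,4],[0,0,0],[0,0,0]], fingers=[1,1,1,1,1,1,1,1,1,1,1,1,1,1,1])

```text
clock: 18.38
ee_pos: [0.5964, -0.2176, 0.1107]
tool_rot: [0.081, 0.997, -0.0, 0.001]
wrist_force: [-0.4, -0.1, -1.3]
finger_gap: 0.0534
gripper_force: 20.0
```

```bash
python3 go.py P3 .039
```

```text
t 18.38 pos [ 0.596 -0.218  0.111] gap 0.0534 F [-0.4   -0.062 -1.302]
turn [-0.001  0.002  0.001] travel now [ 0.149 -0.014  7.171] travel after turn [ 0.137 -0.018  7.172]
```

play_rows(turn=[[0,0,0],[0,0,0],[0,0,0],[0,0,0],[0,0,0],[0,0,0],[0,0,0],[0,0,0],[0,0,0],[0,0,0],[0,0,0],[0,0,0],[0,0,0],[0,0,0],[0,0,0]], travel=[[0.12,0,2],[0,0,2],[0,0,1.5],[0,0,1],[0,0,0.5],[0,0,0.1],[0,0,0],[0,0,0],[0,0,0],[0,0,0],[0,0,0],[0,0,-1],[0,0,-3],[0,0,-5],[0,0,-6]], fingers=[1,1,1,1,1,1,1,0.25,0.25,0.25,0.25,0.25,0.25,0.2,0.2])

```text
clock: 20.25
ee_pos: [0.5937, -0.2167, 0.1896]
tool_rot: [0.081, 0.997, 0.0, -0.001]
wrist_force: [0.7, -0.2, 0.1]
finger_gap: 0.0688
gripper_force: 0.0
```

```bash
python3 go.py cone .055
```

```text
t 20.25 pos [ 0.594 -0.217  0.19 ] gap 0.0688 F [ 0.742 -0.179  0.071]
turn [-0.001 -0.002  1.287] travel now [ 9.014 27.854 13.502] travel after turn [29.281 -0.87  13.463]
```

play_rows(turn=[[0,0,0.16],[0,0,0.16],[0,0,0.16],[0,0,0.16],[0,0,0.16],[0,0,0.16],[0,0,0.16],[0,0,0.167],[0,0,0],[0,0,0],[0,0,0],[0,0,0],[0,0,0],[0,0,0],[0,0,0],[0,0,0],[0,0,0]], travel=[[0,0,0],[0,0,0],[0,0,0],[0,0,0],[0,0,0],[0,0,0],[0,0,0],[0,0,0],[4,-0.12,0],[4.2,-0.12,0],[4.2,-0.12,0],[4.2,-0.12,0],[4.2,-0.12,0],[4.2,-0.12,0],[4.2,-0.12,0],[0,0,0],[0,0,0]], fingers=[0,0,0,0,0,0,0,0,0,0,0,0,0,0,0,0,0])

```text
clock: 22.38
ee_pos: [0.551, 0.0714, 0.1891]
tool_rot: [0.662, 0.749, 0.0, 0.001]
wrist_force: [0.4, -0.5, 0.6]
finger_gap: 0.0874
gripper_force: 0.0
```

```bash
python3 go.py cone .054
python3 - <<'E'
from bench import get_image
import cv2
cv2.imwrite("pics/s3.png",get_image("side")["color"][80:440,180:560])
E
```

```text
t 22.38 pos [0.551 0.071 0.189] gap 0.0874 F [ 0.359 -0.477  0.634]
turn [0.001 0.001 0.   ] travel now [ 0.174 -0.151 13.51 ] travel after turn [ 0.163 -0.137 13.511]
```

View pics/s3.png

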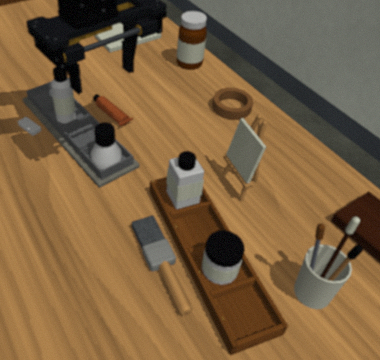

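The squat jar stands upright in the third pocket (crop 222,258). The cone (104,147) and the tall bottle (63,97) are still in their trays.

play_rows(turn=[[0,0,0],[0,0,0],[0,0,0],[0,0,0],[0,0,0],[0,0,0],[0,0,0],[0,0,0],[0,0,0],[0,0,0],[0,0,0],[0,0,0],[0,0,0]], travel=[[0.16,-0.14,4],[0,0,3],[0,0,3],[0,0,2],[0,0,1],[0,0,0.5],[0,0,0],[0,0,0],[0,0,0],[0,0,0],[0,0,0],[0,0,0],[0,0,0]], fingers=[0,0,0,0,0,0,0,1,1,1,1,1,1])

```text
clock: 24.05
ee_pos: [0.5488, 0.0732, 0.0535]
tool_rot: [0.663, 0.749, -0.0, -0.0]
wrist_force: [-0.1, 0.5, 1.3]
finger_gap: 0.0351
gripper_force: 20.1
```

play_rows(turn=[[0,0,0],[0,0,0],[0,0,0],[0,0,0],[0,0,0],[0,0,-0.16],[0,0,-0.16],[0,0,-0.16],[0,0,-0.16],[0,0,-0.16],[0,0,-0.16],[0,0,-0.16],[0,0,-0.167],[0,0,0]], travel=[[0,0,-1],[0,0,-2],[0,0,-3],[0,0,-4],[0,0,-5],[0,0,0],[0,0,0],[0,0,0],[0,0,0],[0,0,0],[0,0,0],[0,0,0],[0,0,0],[0,0,0]], fingers=[1,1,1,1,1,1,1,1,1,1,1,1,1,1])

```text
clock: 25.8
ee_pos: [0.5487, 0.0732, 0.2038]
tool_rot: [0.082, 0.997, 0.0, -0.0]
wrist_force: [-0.5, -0.8, -1.9]
finger_gap: 0.0353
gripper_force: 20.0
```

```bash
python3 go.py P4 .0535
```

```text
t 25.8 pos [0.549 0.073 0.204] gap 0.0353 F [-0.506 -0.805 -1.902]
turn [ 0.    -0.    -0.001] travel now [ -9.318 -35.33   15.03 ] travel after turn [ -9.294 -35.335  15.032]
```

play_rows(turn=[[0,0,0],[0,0,0],[0,0,0],[0,0,0],[0,0,0],[0,0,0],[0,0,0],[0,0,0],[0,0,0],[0,0,0],[0,0,0],[0,0,0],[0,0,0],[0,0,0],[0,0,0]], travel=[[-0.45,-1.73,0],[-0.94,-3.54,0],[-0.94,-3.54,0],[-0.94,-3.54,0],[-0.94,-3.54,0],[-0.94,-3.54,0],[-0.94,-3.54,0],[-0.94,-3.54,0],[-0.94,-3.54,0],[-0.94,-3.54,0],[-0.45,-1.73,0],[0,0,4],[0,0,4],[0,0,0],[0,0,0]], fingers=[1,1,1,1,1,1,1,1,1,1,1,1,1,1,1])

```text
clock: 27.68
ee_pos: [0.5852, -0.2909, 0.1248]
tool_rot: [0.081, 0.997, -0.0, 0.001]
wrist_force: [0.7, -0.5, -1.1]
finger_gap: 0.0353
gripper_force: 20.0
```

```bash
python3 go.py P4 .053
```

```text
t 27.68 pos [ 0.585 -0.291  0.125] gap 0.0353 F [ 0.712 -0.534 -1.146]
turn [-0.001  0.002  0.001] travel now [0.239 0.004 7.176] travel after turn [ 0.228 -0.002  7.177]
```

play_rows(turn=[[0,0,0],[0,0,0],[0,0,0],[0,0,0],[0,0,0],[0,0,0],[0,0,0],[0,0,0],[0,0,0],[0,0,0],[0,0,0],[0,0,0],[0,0,0],[0,0,0],[0,0,0]], travel=[[0.22,0,2],[0,0,2],[0,0,1.5],[0,0,1],[0,0,0.5],[0,0,0.15],[0,0,0],[0,0,0],[0,0,0],[0,0,0],[0,0,0],[0,0,-1],[0,0,-3],[0,0,-5],[0,0,-6]], fingers=[1,1,1,1,1,1,1,0.45,0.45,0.45,0.45,0.45,0.45,0.45,0.45])

```text
clock: 29.55
ee_pos: [0.5817, -0.2897, 0.2031]
tool_rot: [0.081, 0.997, 0.001, -0.001]
wrist_force: [0.6, -0.4, 0.2]
finger_gap: 0.0478
gripper_force: 0.0
```

```bash
python3 go.py tall .065
```

```text
t 29.55 pos [ 0.582 -0.29   0.203] gap 0.0478 F [ 0.635 -0.383  0.161]
turn [-0.    -0.002  1.287] travel now [13.218 49.401 13.881] travel after turn [51.145  1.136 13.811]
```

play_rows(turn=[[0,0,0.16],[0,0,0.16],[0,0,0.16],[0,0,0.16],[0,0,0.16],[0,0,0.16],[0,0,0.16],[0,0,0.167],[0,0,0],[0,0,0],[0,0,0],[0,0,0],[0,0,0],[0,0,0],[0,0,0],[0,0,0],[0,0,0],[0,0,0],[0,0,0],[0,0,0]], travel=[[0,0,0],[0,0,0],[0,0,0],[0,0,0],[0,0,0],[0,0,0],[0,0,0],[0,0,0],[5.1,0.11,0],[5.1,0.11,0],[5.1,0.11,0],[5.1,0.11,0],[5.1,0.11,0],[5.1,0.11,0],[5.1,0.11,0],[5.1,0.11,0],[5.1,0.11,0],[5.1,0.11,0],[0,0,0],[0,0,0]], fingers=[0,0,0,0,0,0,0,0,0,0,0,0,0,0,0,0,0,0,0,0])

```text
clock: 32.05
ee_pos: [0.5311, 0.2172, 0.2025]
tool_rot: [0.662, 0.749, -0.0, 0.0]
wrist_force: [0.0, 0.0, -0.4]
finger_gap: 0.087
gripper_force: 0.0
```

```bash
python3 go.py tall .064
python3 - <<'E'
from bench import get_image
import cv2
cv2.imwrite("pics/s4.png",get_image("side")["color"][80:440,180:560])
E
```

```text
t 32.05 pos [0.531 0.217 0.202] gap 0.087 F [ 0.015  0.021 -0.381]
turn [0.001 0.001 0.001] travel now [ 0.225 -0.035 13.848] travel after turn [ 0.216 -0.028 13.848]
```

View pics/s4.png

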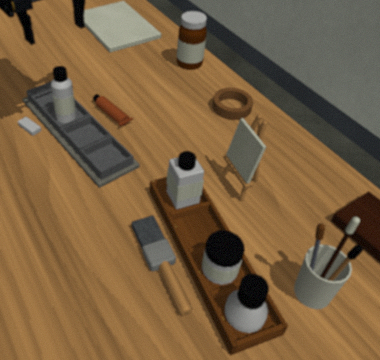

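The cone stands in the fourth pocket (crop 247,305) beside the squat jar. Only the tall bottle (63,95) is left.

play_rows(turn=[[0,0,0],[0,0,0],[0,0,0],[0,0,0],[0,0,0],[0,0,0],[0,0,0],[0,0,0],[0,0,0],[0,0,0],[0,0,0],[0,0,0],[0,0,0]], travel=[[0.22,0,4],[0,0,4],[0,0,3],[0,0,1.5],[0,0,0.8],[0,0,0.5],[0,0,0],[0,0,0],[0,0,0],[0,0,0],[0,0,0],[0,0,0],[0,0,0]], fingers=[0,0,0,0,0,0,0,1,1,1,1,1,1])

```text
clock: 33.72
ee_pos: [0.5307, 0.2196, 0.064]
tool_rot: [0.663, 0.749, -0.0, -0.0]
wrist_force: [-1.1, 0.2, 0.8]
finger_gap: 0.039
gripper_force: 19.9
```

play_rows(turn=[[0,0,0],[0,0,0],[0,0,0],[0,0,0],[0,0,0],[0,0,-0.16],[0,0,-0.16],[0,0,-0.16],[0,0,-0.16],[0,0,-0.16],[0,0,-0.16],[0,0,-0.16],[0,0,-0.167],[0,0,0]], travel=[[0,0,-1],[0,0,-2],[0,0,-3],[0,0,-5],[0,0,-5],[0,0,0],[0,0,0],[0,0,0],[0,0,0],[0,0,0],[0,0,0],[0,0,0],[0,0,0],[0,0,0]], fingers=[1,1,1,1,1,1,1,1,1,1,1,1,1,1])

```text
clock: 35.48
ee_pos: [0.5306, 0.2196, 0.2243]
tool_rot: [0.082, 0.997, -0.0, -0.0]
wrist_force: [-0.3, 0.5, -2.1]
finger_gap: 0.0392
gripper_force: 19.9
```

```bash
python3 go.py P2 .0635
```

```text
t 35.48 pos [0.531 0.22  0.224] gap 0.0392 F [-0.328  0.458 -2.069]
turn [-0.    -0.    -0.001] travel now [-13.481 -34.671  16.076] travel after turn [-13.458 -34.679  16.077]
```

play_rows(turn=[[0,0,0],[0,0,0],[0,0,0],[0,0,0],[0,0,0],[0,0,0],[0,0,0],[0,0,0],[0,0,0],[0,0,0],[0,0,0],[0,0,0],[0,0,0],[0,0,0]], travel=[[-0.65,-1.73,0],[-1.35,-3.47,0],[-1.35,-3.47,0],[-1.35,-3.47,0],[-1.35,-3.47,0],[-1.35,-3.47,0],[-1.35,-3.47,0],[-1.35,-3.47,0],[-1.35,-3.47,0],[-1.35,-3.47,0],[-0.65,-1.73,0],[0,0,4],[0,0,0],[0,0,0]], fingers=[1,1,1,1,1,1,1,1,1,1,1,1,1,1])

```text
clock: 37.22
ee_pos: [0.6079, -0.1442, 0.1848]
tool_rot: [0.081, 0.997, -0.0, 0.0]
wrist_force: [0.1, 0.2, -1.7]
finger_gap: 0.0391
gripper_force: 19.9
```

```bash
python3 go.py P2 .0635
python3 - <<'E'
from bench import get_image
from h import *
im=get_image("side"); P=cloud(im); x,y,z=P[...,0],P[...,1],P[...,2]
m=(abs(z-.092)<.006)&(np.hypot(x-.619,y+.0715)<.035); q=P[m]; print(len(q), q.min(0),q.max(0))
cv2.imwrite("pics/s5.png",im["color"][80:440,180:560])
E
```

```text
t 37.23 pos [ 0.608 -0.144  0.185] gap 0.0391 F [ 0.148  0.243 -1.714]
turn [-0.     0.     0.002] travel now [ 0.09  -0.046 12.126] travel after turn [ 0.085 -0.046 12.126]
317 [ 0.59903461 -0.09570694  0.08604988] [ 0.64618558 -0.04828025  0.09795692]
```

View pics/s5.png

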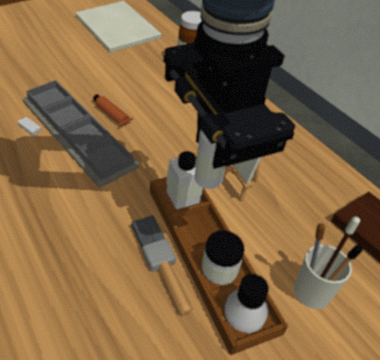

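The tall bottle hangs upright over the second pocket, between the square bottle (186,185) and the squat jar (222,258), with clearance.

play_rows(turn=[[0,0,0],[0,0,0],[0,0,0],[0,0,0],[0,0,0],[0,0,0],[0,0,0],[0,0,0],[0,0,0],[0,0,0],[0,0,0],[0,0,0],[0,0,0],[0,0,0],[0,0,0],[0,0,0],[0,0,0],[0,0,0]], travel=[[0.1,-0.05,3],[0,0,3],[0,0,2],[0,0,2],[0,0,1],[0,0,0.7],[0,0,0.4],[0,0,0],[0,0,0],[0,0,0],[0,0,0],[0,0,0],[0,0,-1],[0,0,-2],[0,0,-4],[0,0,-5],[0,0,-5],[0,0,0]], fingers=[1,1,1,1,1,1,1,1,0.45,0.45,0.45,0.45,0.45,0.45,0.45,0.45,0.45,0.45])

```text
clock: 39.52
ee_pos: [0.6097, -0.146, 0.239]
tool_rot: [0.081, 0.997, -0.002, 0.006]
wrist_force: [0.2, -0.1, 0.2]
finger_gap: 0.0478
gripper_force: 0.0
```

play_rows(turn=[[0,0,0],[0,0,0],[0,0,0],[0,0,0],[0,0,0],[0,0,0],[0,0,0]], travel=[[0,4,-1],[0,5,-1],[0,5,0],[0,5,0],[0,5,0],[0,0,0],[0,0,0]], fingers=[0.45,0.45,0.45,0.45,0.45,0.45,0.45])

```text
clock: 40.4
ee_pos: [0.6446, 0.092, 0.2522]
tool_rot: [0.08, 0.997, -0.0, -0.001]
wrist_force: [-0.2, -0.0, -0.3]
finger_gap: 0.0476
gripper_force: 0.0
```

Run:
```python
from bench import get_image,ctrl
from meas import *
im=get_image("side"); cv2.imwrite("pics/s6.png",im["color"][80:440,180:560])
c,u=np.array([.601,-.181]),np.array([.1625,.9867]); v=np.array([.9867,-.1625])
P={k:((c+u*y),h) for k,y,h in(("square",.111,.11),("tall",.037,.127),("squat",-.037,.072),("cone",-.111,.086))}
for i in ("side","top"):
    for n,t in tops(get_image(i),P).items():
        if t is not None: d=t[:2]-c; print(i,n,"rack x,y",d@v,d@u,"top",t[2])
print(ctrl.state()["clock"])
```

```text
side square rack x,y 0.0040804707206726215 0.11040101551132202 top 0.11165219532803061
side tall rack x,y 0.000996069180297876 0.036539040530395514 top 0.12881766944423795
side squat rack x,y 0.000485035363769511 -0.03500889700927737 top 0.07388666558777268
side cone rack x,y 0.0004296493255616027 -0.10936258970031738 top 0.08745478847303323
top square rack x,y 0.004639040776062055 0.10937111716156006 top 0.10957277168195634
top tall rack x,y 0.0017290566528320884 0.03591564986572266 top 0.12650586670960984
top squat rack x,y 0.0014368723892211662 -0.036049949589538575 top 0.07170178234720315
top cone rack x,y 0.001908516082763715 -0.11090511940307617 top 0.08563001328591513
40.55
```

View pics/s6.png

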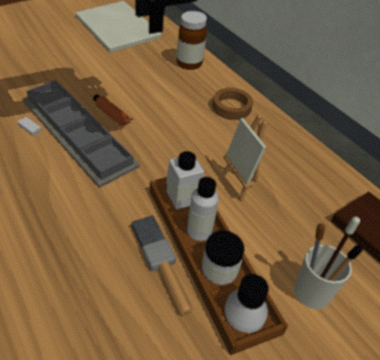

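All four containers stand upright in their pockets: square (186,180), tall (203,210), squat (222,257), cone (247,305). They are within 5 mm of the rack's centre line, their tops are at the expected heights, and the gripper is clear.

```bash
python3 -c "
from bench import ctrl
print(ctrl.close_job())"
```

```text
the job is handed in; nothing more can be done
None
```

I handed the job in at about 40 s: square, tall, squat and cone stand upright in the rack in that order from the easel end, each measured within 5 mm of the centre line; the hand-in printed no verdict.

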